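Hang the primed duck over the drip tray

ROBOT

A 6-joint arm with a two-finger parallel gripper is mounted at the origin on the work surface. World frame = base frame: x ahead of the robot, y to its left, z up, the work surface at z = 0. Lengths are in m, angles in rad, forces in N, time in s.
With the tool pointing down it reaches from about 0.225 to 0.725 m from the base axis. Payload 3.1 kg.
Tool frame: the origin (TCP) lies midway between the tips of the shut fingers; the grasp point (between the pads) lies grip_point_offset behind it (grip_point_offset is the distance from the TCP to the grasp point, in m); z points along the fingers, y is the line along which they close (so a half turn about z gives the same grasp; the last joint's range is limited). The gripper opens to 85 mm and grips with 20 to 120 N. Pads are 22 mm wide; open, the fingers measure 114 mm over their backs; the gripper's body (76 mm by 85 mm) begins 54 mm behind the grasp point. The pads swing forward as they close: fully open they stand 13 mm farther back than shut.
Start: joints at [1.084, 0.048, 0.099, 1.622, 0, 1.443], TCP at [0.184, 0.492, 0.231] pointing down, gripper open.
Joint ranges: [-2.91, 2.91], [-0.99, 1.94], [-1.21, 1.42], [-2.12, 2.29], [-1.49, 1.47], [-3.14, 3.14]. Speed limits (rad/s): [2.79, 2.79, 3.14, 3.14, 3.14, 3.14].

INTERFACE

Orientations are given as a unit quaternion [w, x, y, z].
In Python, from rig import * gives the robot as it stands.
- The arm moves only by the tool apply_moves, never from a script. Its argument "series" is a list of rows, each a list of 7 numbers: the closure, from 0 (fully open) to 1 (shut), then the shift along the tool's x, y, z in mm, then the turn, a rotation vector about the tool's x, y, z in rad. A call has 1 to 10 rows; each row is the pose to reach, as a shift and turn from the pose commanded when the call began, along the tool's axes at that moment; what a row does not reach only later rows make up. A row lasts 1/10 s, in which the tool goes at most 50 mm and 8.59 degrees, less where a joint would pass 70% of its speed; a pose out of reach is approached as far as the arm can. A call with a gripper value outside its range is refused whole. The fingers move at their own pace and stop on an object; the grip force is fixed at half the most. Time passes only in rows, so rows that repeat a pose let the fingers close. It gives the time, the measured TCP pose, the force, the opening and the grip force at its end, in the units of the state.
- state(): the state, without advancing time (a new reading comes with each control period).
- grab_frame(name): name is "side" or "top" or "wrist"; returns a dict with "img" (400x640x3 uint8, red, green, blue), "vertical_fov" (degrees; the focal length in pixels is half the picture's height over the tangent of half this angle, whatever the lens; pixels are square), "cx", "cy" (the principal point, pixels), "distortion" ([k1, k2, p1, p2, k3] as OpenCV has them; the pictures are not rectified), "origin" and "orientation" of the camera in the world. Camera axes: x right, y up, looking along -z (the intrinsics and any distortion apply to the point x, -y, -z); pixel columns grow to the right and rows downward; lengths in m; the calibration is good to about 2 mm. A picture is of the moment at which its call begins. There is no depth.
- close_job(): hands the job in; it is judged then, once.
The state is a dict: "time_s": time; "qpos": joint angles; "joint_velocities": joint speeds; "joint_efforts": joint torques, N m; "position": TCP position; "orientation": TCP orientation; "wrist_force": force on the tool from outside, world axes, zero at the start; "ft_torque": the same for the moment, N m; "finger_gap": opening from 0.0 (shut) to 1.0 (fully open); "grasp_force": force on a finger pad.
Only numpy, scipy, OpenCV 4.12 (cv2) and the standard library are available. Lean on these libraries where they do the work, as an engineer would, in place of code of your own. Each camera call takes 0.05 s, during which the arm holds its last target. There are 200 camera calls.

TASK

Take the large wooden duck by the wooden grip on top of its steel hanger, hook the hanger onto the left part of the drying rail (left as seen from the robot), at least 100 mm to the left of the middle of the drip tray, then slide it along the rail to the right, without lifting it off, until it hangs centred over the drip tray. Let go so that it hangs freely and still, and leave the small duck standing where it is.

Things in the scene. Friction and masses are not known exactly. Their poses are not given: they have to be found in the camera images.
- duck_grip (a point): Centre of the LARGE beige duck's wooden grip, 24x24 mm, 50 high, on a C-shaped steel hanger. z up, y to the beak, x to the hanger's open mouth; starts mouth to the rail, beak left (within 15 deg). Below this point: hook's inside apex 29 mm, end of its lip (+x side) 59, top of head 106, back 133, foot 203. Hook 40 mm wide inside, centred. Duck 192 long, foot 60x50, body 40 thick; 0.25-0.5 kg.
- rail_mid (a point): Middle of the fixed rack's steel rail, on its centre line, 210 mm above the table; rail 14 mm thick. y along the rail (robot's left), x away from the robot. Posts 227 high at y = +-310 mm, feet 160 long in x. The hanger goes on from the robot's side: rail between lip and head (grip centre 82 mm above the rail's centre, 16 to spare each way), then down; resting on the rail it is 37 mm above.
- tray_mid (a point): The mark: centre of the underside of a shallow aluminium drip tray, 110 mm (x) by 170 mm (y, along the rail), 14 mm high, fixed on the table straight under the rail, axes parallel to the rack's. It lies 20 to 140 mm right of the rail's middle.
- small_duck_grip (a point): Bystander: centre of the grip of a SMALL duck of the same shape and finish at 0.65 of the size (125 mm long, 148 mm high over all, grip 16 mm square), 132 mm above the table. It and an open white tub (84 mm wide, 75 high) stand loose in one row with the large duck, about 200 mm apart, on the robot's side of the rack.
Mind the look-alikes: they are no part of the job. Of the things that look like the part that bears tray_mid, the smaller one is meant. Leave any turquoise look-alike of the part that bears duck_grip alone.

How it is judged:
By the outcome, as a careful person would: the job done as asked, in the order asked, and still so for the second after the job is handed in, with the robot touching nothing.
It also fails if it takes over 48 s, if anything falls off the work surface, if the arm or the gripper's body presses on something with over 40 N, if the wrist force passes 120 N, or if a joint passes its speed limit or range.

## Working session

There is one attempt and no reset: what is moved stays moved. The work goes in short steps, Python scripts to look and compute and a tool call to move; the robot and the scene stay as the last step left them, time stands still between calls to the robot, and variables do not carry over. Pictures are saved under pics/ and viewed, at most 10 in all, crops included, and the job is handed in when it is done.

Besides the shell and the picture viewer there is one more tool, called after "Emit:" in YAML: its name, and indented under it one key for each argument. apply_moves: Moves the arm, as the interface text tells. Its arguments: {"type":"object","properties":{"series":{"type":"array","items":{"type":"array","items":{"type":"number"}}}},"required":["series"]}

```bash
ls; mkdir -p pics; python3 - <<'E'
from rig import *
import cv2,pickle
s=state();print({k:s[k] for k in('time_s','position','orientation','finger_gap','wrist_force')})
try: print(grip_point_offset)
except Exception as e: print(e)
for n in('side','top','wrist'):
    f=grab_frame(n);pickle.dump(f,open(f'{n}0.pkl','wb'))
    cv2.imwrite(f'pics/{n}0.png',f['img'][...,::-1]);print(n,{k:v for k,v in f.items() if k!='img'})
E
```

```text
pics
{'time_s': 0.0, 'position': array([0.18405852, 0.49101521, 0.2301153 ]), 'orientation': array([-3.53070097e-04,  1.78410908e-01,  9.83955366e-01, -1.12277929e-03]), 'finger_gap': 1.0020305370619194, 'wrist_force': array([ 0.33544802, -0.34531071,  0.39740002])}
0.0187
side {'vertical_fov': 46.48754241074052, 'cx': 311.12734203812414, 'cy': 206.10410321561153, 'distortion': array([0.01059433, 0.        , 0.        , 0.        , 0.        ]), 'origin': array([ 0.00717236, -0.78035052,  0.71279404]), 'orientation': array([ 0.85065863,  0.45802423, -0.11610657, -0.23046249])}
top {'vertical_fov': 43.16233090977836, 'cx': 325.8379123190104, 'cy': 198.0241852526051, 'distortion': array([-0.10800989,  0.        ,  0.        ,  0.        ,  0.        ]), 'origin': array([ 0.24053235, -0.0458777 ,  1.54581156]), 'orientation': array([ 0.71134139,  0.04151708, -0.0415894 , -0.70038567])}
wrist {'vertical_fov': 62.99232678847925, 'cx': 321.2123051193152, 'cy': 193.09828314668266, 'distortion': array([-0.02089558,  0.        ,  0.        ,  0.        ,  0.        ]), 'origin': array([0.10698588, 0.52085924, 0.37261918]), 'orientation': array([ 0.81070469, -0.13568722, -0.09226813,  0.56199063])}
```

View pics/side0.png

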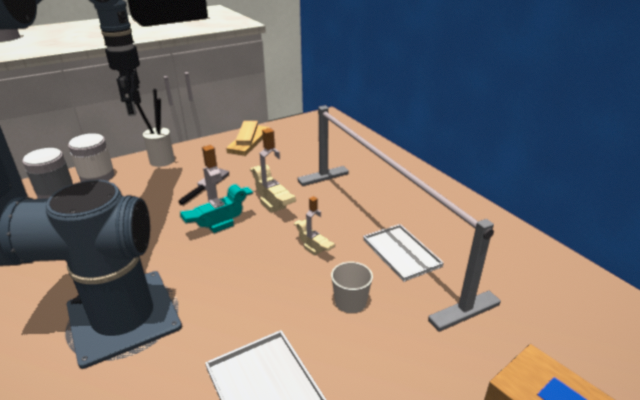

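View pics/top0.png

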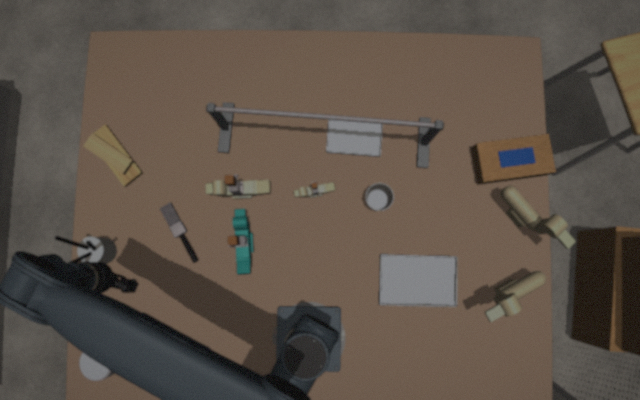

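The side view shows the large duck's grip at (268,138), the rail from (323,110) to (485,228) and the small tray at (402,251). In the top view the large grip is at (231,182), the rail runs (212,108) to (440,125), and the tray is at (354,137). The turquoise duck stands at (242,240).

```bash
cat > h.py <<'E'
import numpy as np,cv2,pickle
from scipy.spatial.transform import Rotation as R
def K(f):
    F=f['img'].shape[0]/2/np.tan(np.radians(f['vertical_fov'])/2)
    return np.array([[F,0,f['cx']],[0,F,f['cy']],[0,0,1.]])
def rot(q): return R.from_quat(np.r_[q[1:],q[0]]).as_matrix()
def rays(f,uv):
    p=cv2.undistortPoints(np.float64(uv).reshape(-1,1,2),K(f),np.float64(f['distortion']))[:,0]
    d=np.c_[p[:,0],-p[:,1],-np.ones(len(p))]@rot(f['orientation']).T
    return f['origin'],d
def onz(f,uv,z):
    o,d=rays(f,uv);return o+d*((z-o[2])/d[:,2])[:,None]
def tri(f,a,g,b):
    o,d=rays(f,a);p,e=rays(g,b);d=d[0];e=e[0]
    t=np.linalg.lstsq(np.c_[d,-e],p-o,rcond=None)[0]
    A=o+t[0]*d;B=p+t[1]*e
    return (A+B)/2,np.linalg.norm(A-B)
def proj(f,P):
    c=(np.float64(P).reshape(-1,3)-f['origin'])@rot(f['orientation'])
    c=c*[1,-1,-1]
    return cv2.projectPoints(c,np.zeros(3),np.zeros(3),K(f),np.float64(f['distortion']))[0][:,0]
def big(m):
    n,l,s,c=cv2.connectedComponentsWithStats(m.astype(np.uint8));i=1+s[1:,4].argmax();return l==i,s[i],c[i]
E
cat > a.py <<'E'
from h import *
S=pickle.load(open('side0.pkl','rb'));T=pickle.load(open('top0.pkl','rb'))
def crop(f,x0,y0,x1,y1,k): 
    return cv2.resize(f['img'][y0:y1,x0:x1,::-1],None,fx=k,fy=k,interpolation=cv2.INTER_CUBIC)
a=crop(T,200,95,450,205,3.2);a=cv2.convertScaleAbs(a,alpha=1.6)
b=crop(S,240,100,400,190,5)
c=np.vstack([cv2.resize(a,(800,352)),cv2.resize(b[:, :800],(800,450))[:248]])
cv2.imwrite('pics/c0.png',c)
def mask(f,box,big_):
    h=cv2.cvtColor(f['img'],cv2.COLOR_RGB2HSV).astype(int);m=np.zeros(h.shape[:2],bool)
    x0,y0,x1,y1=box;m[y0:y1,x0:x1]=big_(h)[y0:y1,x0:x1];return m
br=lambda h:(h[...,0]<14)&(h[...,1]>170)
for f,box in((S,(255,120,285,160)),(T,(220,170,245,200))):
    print('grip px HSV',cv2.cvtColor(f['img'],cv2.COLOR_RGB2HSV)[(box[1]+box[3])//2-2,(box[0]+box[2])//2-6:(box[0]+box[2])//2+6:3].tolist())
    m,s,c=big(mask(f,box,br));print(s,c)
tray=lambda h:(h[...,1]<60)&(h[...,2]>105)
m,s,c=big(mask(T,(322,118,388,162),tray));r=cv2.minAreaRect(np.argwhere(m)[:,::-1].astype(np.float32));print('tray top',s,c,r)
print(onz(T,[r[0]],.007),onz(T,cv2.boxPoints(r),.01))
m,s,c=big(mask(S,(355,220,450,285),tray));q=cv2.approxPolyDP(cv2.convexHull(np.argwhere(m)[:,::-1].astype(np.int32)),6,True)[:,0];print('tray side',s,q.tolist(),onz(S,q,.012))
yl=lambda h:(h[...,0]>18)&(h[...,0]<35)&(h[...,1]>60)
m,s,c=big(mask(T,(195,170,280,205),yl));print('duck',s,c,cv2.minAreaRect(np.argwhere(m)[:,::-1].astype(np.float32)))
E
python3 a.py
```

```text
grip px HSV [[13, 176, 71], [14, 175, 73], [15, 178, 73], [13, 137, 99]]
[265 143   7   5  13] [267.92307692 144.76923077]
grip px HSV [[14, 126, 85], [13, 153, 80], [12, 153, 70], [4, 43, 48]]Traceback (most recent call last):
  File "a.py", line 15, in <module>
    m,s,c=big(mask(f,box,br));print(s,c)
          ~~~^^^^^^^^^^^^^^^^
  File "h.py", line 23, in big
    n,l,s,c=cv2.connectedComponentsWithStats(m.astype(np.uint8));i=1+s[1:,4].argmax();return l==i,s[i],c[i]
                                                                     ~~~~~~~~~~~~~~^^
ValueError: attempt to get argmax of an empty sequence
```

View pics/c0.png

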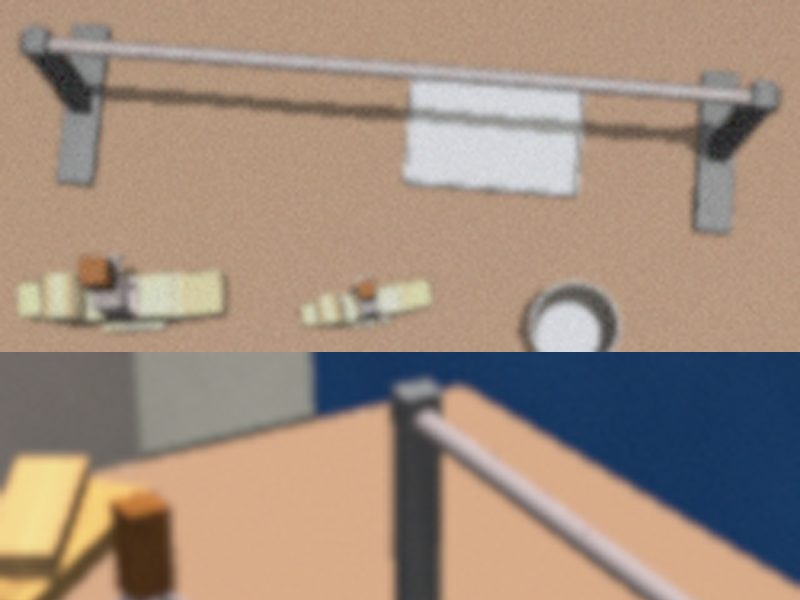

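The crop shows the large grip's top face at crop (96,270), which is full (230,179). The post tops are at (211,108) and (439,125), and the small tray's near edge is clear, with its far edge just under the rail. I'll loosen the masks.

```bash
cat > a2.py <<'E'
from h import *
S=pickle.load(open('side0.pkl','rb'));T=pickle.load(open('top0.pkl','rb'))
def mask(f,box,fn):
    h=cv2.cvtColor(f['img'],cv2.COLOR_RGB2HSV).astype(int);m=np.zeros(h.shape[:2],bool)
    x0,y0,x1,y1=box;m[y0:y1,x0:x1]=fn(h)[y0:y1,x0:x1];return m
rect=lambda m:cv2.minAreaRect(np.argwhere(m)[:,::-1].astype(np.float32))
m,s,c=big(mask(S,(255,120,285,160),lambda h:(h[...,0]<20)&(h[...,1]>150)&(h[...,2]<190)));print('grip side',s,c);gs=c
m,s,c=big(mask(T,(222,172,240,190),lambda h:(h[...,0]<18)&(h[...,1]>135)));print('grip top',s,c,rect(m));gt=c
print('tri',tri(S,gs,T,gt),onz(T,[gt],.228))
p=onz(T,[[211.25,107.8],[439.1,125]],.227);d=p[0]-p[1];print('posts',p,np.linalg.norm(d),np.degrees(np.arctan2(-d[0],d[1])),'mid',p.mean(0))
p=onz(T,[[215+0,108.9],[434,125]],.21)
tray=lambda h:(h[...,1]<55)&(h[...,2]>110)
m,s,c=big(mask(T,(322,118,388,162),tray));r=rect(m);print('tray top',s,r);print(onz(T,cv2.boxPoints(r),.01))
m,s,c=big(mask(S,(355,220,450,285),lambda h:(h[...,1]<70)&(h[...,2]>90)));q=cv2.approxPolyDP(cv2.convexHull(np.argwhere(m)[:,::-1].astype(np.int32)),6,True)[:,0];print('tray side',s,q.tolist());print(onz(S,q,.012))
yl=lambda h:(h[...,0]>15)&(h[...,0]<40)&(h[...,1]>40)&(h[...,2]>100)
m=mask(T,(195,170,280,205),yl);l=cv2.fitLine(np.argwhere(m)[:,::-1].astype(np.float32),cv2.DIST_HUBER,0,.01,.01).ravel();print('duck',m.sum(),l)
e=onz(T,[l[2:]-25*l[:2],l[2:]+25*l[:2]],.06);d=e[0]-e[1];print(e,'beak yaw',np.degrees(np.arctan2(-d[0],d[1])))
E
python3 a2.py
```

```text
grip side [262 130  12  18 165] [267.87878788 138.43030303]
grip top [226 176   9   9  48] [229.375  179.9375] ((229.6216278076172, 179.77027893066406), (8.38434886932373, 7.233555316925049), 9.462321281433105)
tri (array([0.44477837, 0.21609187, 0.20186685]), np.float64(0.000830132149491713)) [[0.44042585 0.21114393 0.228     ]]
posts [[ 0.63746762  0.26922452  0.227     ]
 [ 0.59916131 -0.34683049  0.227     ]] 0.6172448051953785 -3.5580718779513854 mid [ 0.61831447 -0.03880298  0.227     ]
tray top [ 325  132   57   24 1040] ((353.5241394042969, 143.71034240722656), (56.47093200683594, 19.76482391357422), 4.763640880584717)
[[ 0.56779374 -0.03843393  0.01      ]
 [ 0.6304273  -0.04255299  0.01      ]
 [ 0.61848488 -0.21795585  0.01      ]
 [ 0.55590964 -0.21284969  0.01      ]]
tray side [ 363  224   81   58 2538] [[442, 266], [403, 281], [363, 235], [401, 224]]
[[ 0.65629418 -0.22666201  0.012     ]
 [ 0.54915216 -0.22048913  0.012     ]
 [ 0.57028925 -0.04011404  0.012     ]
 [ 0.68034851 -0.051826    0.012     ]]
duck 469 [ 9.9921352e-01 -3.9652813e-02  2.3622432e+02  1.8610324e+02]
[[0.44356501 0.29760893 0.06      ]
 [0.45172398 0.14806365 0.06      ]] beak yaw 3.1228770781673374
```

Emit:
apply_moves:
  series:
    - [0,0,0,-45,0,0,0]
    - [0,-40,-20,-75,0,0,-0.05]
    - [0,-80,-40,-75,0,0,-0.1]
    - [0,-120,-60,-75,0,0,-0.15]
    - [0,-165,-82,-75,0,0,-0.21]
    - [0,-210,-105,-75,0,0,-0.27]
    - [0,-255,-127,-75,0,0,-0.33]
    - [0,-300,-149,-75,0,0,-0.41]
    - [0,-341,-169,-75,0,0,-0.41]
    - [0,-341,-169,-75,0,0,-0.41]

```text
time_s: 1.15
position: [0.4474, 0.2093, 0.3048]
orientation: [-0.0, -0.022, 1.0, -0.001]
wrist_force: [0.0, 0.1, -0.9]
finger_gap: 1.004
grasp_force: 0.0
```

```bash
python3 - <<'E'
from rig import *
from h import *
s=state();M=rot(s['orientation']);print(s['time_s'],s['position'],M.round(3).tolist())
f=grab_frame('wrist');pickle.dump(f,open('w1.pkl','wb'));T=grab_frame('top');pickle.dump(T,open('t1.pkl','wb'))
print(proj(f,[[.443,.213,.228],[.443,.213,.203]]))
cv2.imwrite('pics/w1.png',f['img'][...,::-1])
E
```

```text
1.15 [0.44744102 0.20931032 0.30483338] [[-0.999, -0.043, -0.0], [-0.043, 0.999, -0.003], [0.001, -0.002, -1.0]]
[[326.92423985 197.54190276]
 [326.50590485 186.84848127]]
```

View pics/w1.png

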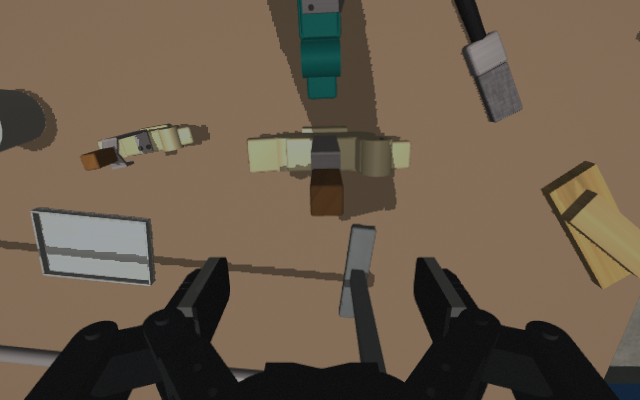

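The wrist view shows the large grip at (326,193), with its top face at about (326,203). The tray corners are near (35,210), (152,219), (153,284) and (42,277), and the small duck is at (135,148).

```bash
python3 - <<'E'
from h import *
f=pickle.load(open('w1.pkl','rb'));S=pickle.load(open('side0.pkl','rb'))
h=cv2.cvtColor(f['img'],cv2.COLOR_RGB2HSV).astype(int)
print(h[165:222:3,326].tolist()); 
m=np.zeros(h.shape[:2],bool);m[165:225,300:352]=((h[...,1]>150))[165:225,300:352]
m,s,c=big(m);print(s,c)
for y in range(168,218,6): 
    x=np.flatnonzero(m[y]);print(y,x.min() if len(x) else 0,x.max() if len(x) else 0)
for y in (203,): print(onz(f,[[326,215.5],[326,192],[311,203],[342.5,203]],.228))
print('tri',tri(f,c,S,[267.9,138.4]))
m=np.zeros(h.shape[:2],bool);m[200:295,25:165]=((h[...,1]<45)&(h[...,2]>100))[200:295,25:165]
m,s,c=big(m);print('tray',s,c)
q=cv2.approxPolyDP(cv2.convexHull(np.argwhere(m)[:,::-1].astype(np.int32)),8,True)[:,0];print(q.tolist(),onz(f,q,.003),onz(f,[[33,209],[151.5,218],[154.5,284.5],[42,276.5]],.014))
# duck yaw
m=np.zeros(h.shape[:2],bool);m[130:185,235:420]=((h[...,0]>20)&(h[...,0]<40)&(h[...,1]>40)&(h[...,2]>90))[130:185,235:420]
for a,b in((248,285),(362,412)):
    ys,xs=np.nonzero(m[:,a:b]);print((ys.min(),ys.max()),xs.mean()+a,ys.mean(),onz(f,[[xs.mean()+a,ys.mean()]],.08))
E
```

```text
[[12, 17, 76], [9, 29, 62], [14, 131, 39], [14, 144, 39], [14, 140, 42], [15, 140, 40], [14, 148, 43], [14, 148, 67], [15, 156, 75], [14, 160, 75], [15, 155, 74], [14, 153, 75], [13, 153, 75], [14, 161, 73], [14, 154, 73], [15, 157, 73], [15, 156, 75], [15, 90, 122], [15, 85, 132]]
[311 182  32  33 858] [326.32750583 199.61771562]
168 0 0
174 0 0
180 0 0
186 311 341
192 312 341
198 311 341
204 311 341
210 311 342
216 0 0
[[0.45687102 0.21300696 0.228     ]
 [0.4388631  0.21214146 0.228     ]
 [0.44765962 0.20179243 0.228     ]
 [0.44665401 0.22436171 0.228     ]]
tri (array([0.44894148, 0.21433687, 0.20367116]), np.float64(0.008668650018609328))
tray [  30  210  119   50 3735] [ 93.16599732 233.69799197]
[[148, 259], [37, 248], [30, 211], [145, 222]] [[ 0.63710237 -0.05378484  0.003     ]
 [ 0.62667088 -0.22743161  0.003     ]
 [ 0.56427455 -0.22291924  0.003     ]
 [ 0.57396812 -0.04999765  0.003     ]] [[ 0.55595153 -0.20695967  0.014     ]
 [ 0.56197048 -0.03323797  0.014     ]
 [ 0.67562152 -0.04313437  0.014     ]
 [ 0.67073559 -0.22117605  0.014     ]]
(np.int64(138), np.int64(172)) 266.2340604026846 154.34144295302013 [[0.44632218 0.14559434 0.08      ]]
(np.int64(140), np.int64(176)) 386.69517358171043 156.10076206604572 [[0.44229105 0.28343691 0.08      ]]
```

Emit:
apply_moves:
  series:
    - [0,2.5,3.7,30,0,0,0]
    - [0,2.5,3.7,60,0,0,0]
    - [0,2.5,3.7,90,0,0,0]
    - [0,2.5,3.7,121,0,0,0]
    - [0.3,2.5,3.7,121,0,0,0]
    - [0.6,2.5,3.7,121,0,0,0]
    - [1,2.5,3.7,121,0,0,0]
    - [1,2.5,3.7,121,0,0,0]
    - [1,2.5,3.7,121,0,0,0]
    - [1,2.5,3.7,121,0,0,0]

```text
time_s: 2.25
position: [0.4432, 0.2173, 0.1878]
orientation: [0.002, -0.025, 1.0, 0.0]
wrist_force: [0.1, -2.0, 5.1]
finger_gap: 0.275
grasp_force: 61.0
```

Emit:
apply_moves:
  series:
    - [1,0,0,-10,0,0,0]
    - [1,0,0,-30,0,0,0]
    - [1,0,0,-55,0,0,0]
    - [1,0,0,-80,0,0,0]
    - [1,0,0,-100,0,0,0]
    - [1,0,0,-100,0,0,0]
    - [1,0,0,-100,0,0,0]

```text
time_s: 2.95
position: [0.4415, 0.2172, 0.2846]
orientation: [-0.001, -0.026, 1.0, 0.0]
wrist_force: [0.8, -0.5, -3.9]
finger_gap: 0.27
grasp_force: 59.8
```

```bash
python3 - <<'E'
from rig import *
from h import *
s=state();M=rot(s['orientation']);print(s['time_s'],s['position'],M.round(3).tolist(),s['wrist_force'],s['ft_torque'])
F={n:grab_frame(n) for n in('side','top','wrist')};pickle.dump(F,open('F2.pkl','wb'))
im=np.hstack([cv2.resize(F['side']['img'][60:300,200:520],(400,300)),cv2.resize(F['wrist']['img'],(400,300))])
t=cv2.resize(F['top']['img'][90:210,190:450],(800,300),interpolation=cv2.INTER_CUBIC)
cv2.imwrite('pics/c2.png',np.vstack([im,t])[...,::-1])
E
```

```text
2.95 [0.44154077 0.21720815 0.28458772] [[-0.999, -0.051, -0.001], [-0.051, 0.999, 0.0], [0.001, 0.0, -1.0]] [ 0.75786715 -0.48715579 -3.91613072] [-0.01841184  0.00048437  0.0097399 ]
```

View pics/c2.png

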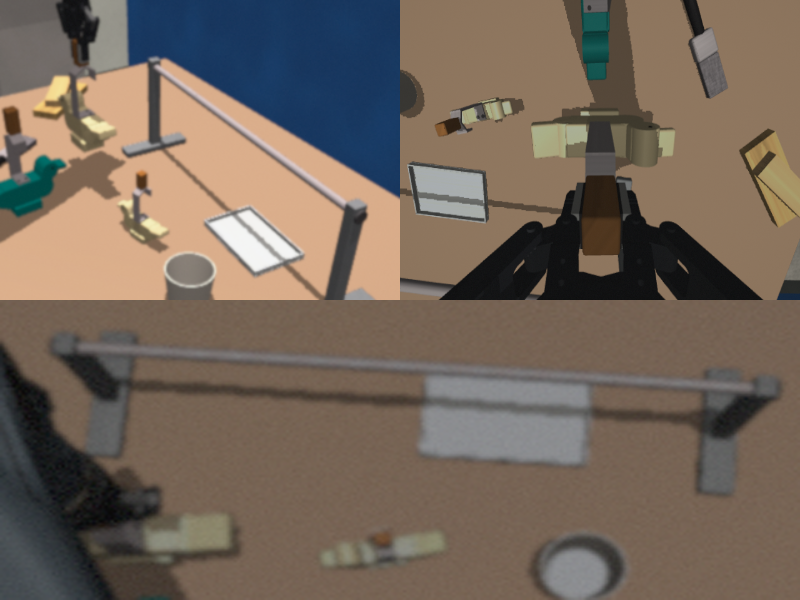

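The duck hangs level in the grip and clear of the small duck, which is still standing at (141,215) in the side crop. Next I'll cross-check the rail by triangulating its post tops, then work out the shifts.

```bash
cat > go.py <<'E'
from h import *
A=np.radians(-3.56);ey=np.array([-np.sin(A),np.cos(A),0]);ex=np.array([np.cos(A),np.sin(A),0])
def shift(s,P):return (rot(s['orientation']).T@(np.array(P)-s['position'])*1000).round(1)
E
python3 - <<'E'
from rig import *
from go import *
S=pickle.load(open('side0.pkl','rb'));T=pickle.load(open('top0.pkl','rb'))
P=tri(S,[323.4,106.8],T,[211.25,107.8]);Q=tri(S,[485,227],T,[439.1,125]);print(P,Q,(P[0]+Q[0])/2)
# rail centre line: subpixel columns in the top view
g=cv2.cvtColor(T['img'],cv2.COLOR_RGB2HSV).astype(float)
uv=[]
for u in list(range(222,322,4))+list(range(392,425,4)):
    y0=108.5+(u-215)*.0745
    rows=np.arange(int(y0)-6,int(y0)+7);w=np.clip(np.median(g[rows,u,1])-g[rows,u,1]-15,0,None);uv.append([u,(w*rows).sum()/w.sum()])
p=onz(T,uv,.21);c=np.polyfit(p[:,1],p[:,0],1);print('rail x=',c,'yaw',-np.degrees(np.arctan(c[0])),'at y=.101',np.polyval(c,.101),'at -.13',np.polyval(c,-.13),np.std(p[:,0]-np.polyval(c,p[:,1])))
s=state();x=np.polyval(c,.101)
print(shift(s,np.array([x,.101,.277])-.085*ex),shift(s,[x,.101,.277]))
E
```

```text
(array([0.63913734, 0.26807125, 0.22803332]), np.float64(0.004298480132881107)) (array([ 0.60246882, -0.34961607,  0.21837761]), np.float64(0.002381089895312804)) [ 0.62080308 -0.04077241  0.22320546]
 ** On entry to DLASCL parameter number  4 had an illegal value
 ** On entry to DLASCL parameter number  4 had an illegal value
 ** On entry to DLASCL parameter number  4 had an illegal value
 ** On entry to DLASCL parameter number  4 had an illegal value
 ** On entry to DLASCL parameter number  5 had an illegal value
 ** On entry to DLASCL parameter number  4 had an illegal value<stdin>:10: RuntimeWarning: invalid value encountered in scalar divide
Traceback (most recent call last):
numpy.linalg.LinAlgError: SVD did not converge in Linear Least Squares
```

```bash
python3 - <<'E'
from rig import *
from go import *
s=state();P=np.array([.627,.101,.277])
print(shift(s,P-.085*ex),shift(s,P))
E
```

```text
[ -95.6 -115.7    5.9] [-180.1 -125.3    5.6]
```

Emit:
apply_moves:
  series:
    - [1,-15,-8,2,0,0,0.02]
    - [1,-35,-30,5,0,0,0.04]
    - [1,-55,-55,6,0,0,0.06]
    - [1,-72,-82,6,0,0,0.08]
    - [1,-85,-103,6,0,0,0.1]
    - [1,-93,-113,6,0,0,0.113]
    - [1,-96,-116,6,0,0,0.113]
    - [1,-96,-116,6,0,0,0.113]
    - [1,-96,-116,6,0,0,0.113]
    - [1,-96,-116,6,0,0,0.113]

```text
time_s: 4.1
position: [0.5429, 0.1073, 0.2795]
orientation: [-0.0, 0.03, 1.0, 0.0]
wrist_force: [0.1, 0.9, -4.3]
finger_gap: 0.273
grasp_force: 59.9
```

```bash
python3 - <<'E'
from rig import *
from go import *
s=state();M=rot(s['orientation']);print(s['time_s'],s['position'],M.round(3).tolist())
P=np.array([.627,.101,.277]);print(shift(s,P))
F={n:grab_frame(n) for n in('side','top')};pickle.dump(F,open('F3.pkl','wb'))
im=cv2.resize(F['side']['img'][60:240,220:460],(800,600),interpolation=cv2.INTER_CUBIC)
cv2.imwrite('pics/c3.png',im[...,::-1])
E
```

```text
4.1 [0.54289568 0.10727388 0.27953995] [[-0.998, 0.06, 0.0], [0.06, 0.998, 0.0], [0.0, 0.0, -1.0]]
[-84.3  -1.2   2.5]
```

View pics/c3.png

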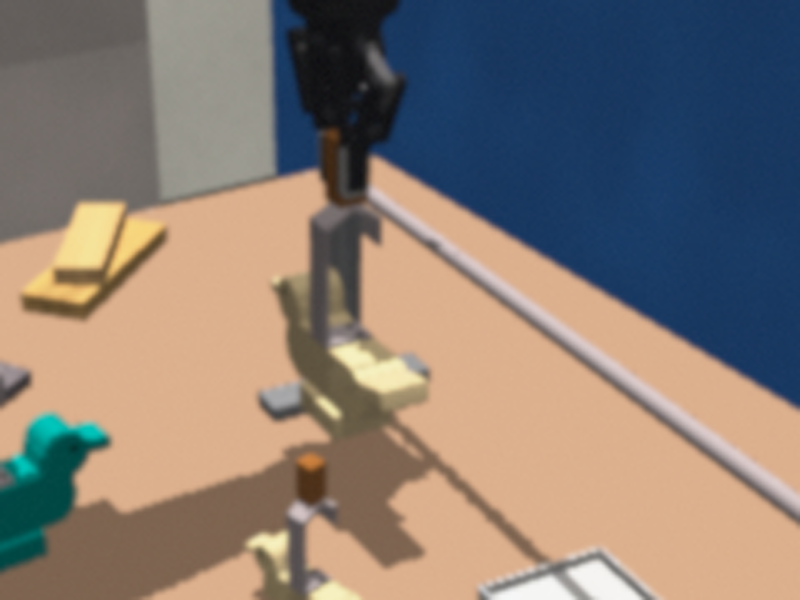

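The duck is level in front of the rail, with the lip at crop (372,235) and its mouth toward the rail. I'll advance slowly.

Emit:
apply_moves:
  series:
    - [1,-8,0,2.5,0,0,0]
    - [1,-18,0,2.5,0,0,0]
    - [1,-28,0,2.5,0,0,0]
    - [1,-38,0,2.5,0,0,0]
    - [1,-48,0,2.5,0,0,0]
    - [1,-58,0,2.5,0,0,0]
    - [1,-68,0,2.5,0,0,0]
    - [1,-77,0,2.5,0,0,0]
    - [1,-84,0,2.5,0,0,0]
    - [1,-84,0,2.5,0,0,0]

```text
time_s: 5.2
position: [0.6282, 0.101, 0.2759]
orientation: [-0.0, 0.031, 1.0, -0.0]
wrist_force: [-0.6, -0.0, -4.4]
finger_gap: 0.274
grasp_force: 59.9
```

```bash
python3 - <<'E'
from rig import *
from go import *
s=state();print(s['time_s'],s['position'],s['wrist_force'],s['ft_torque'])
F={n:grab_frame(n) for n in('side','wrist')};pickle.dump(F,open('F4.pkl','wb'))
im=cv2.resize(F['side']['img'][50:210,260:440],(675,600),interpolation=cv2.INTER_CUBIC)
cv2.imwrite('pics/c4.png',im[...,::-1])
E
```

```text
5.2 [0.62819436 0.10098394 0.2759243 ] [-0.60605513 -0.02244346 -4.42518757] [-0.03682585  0.07341175  0.00155401]
```

View pics/c4.png

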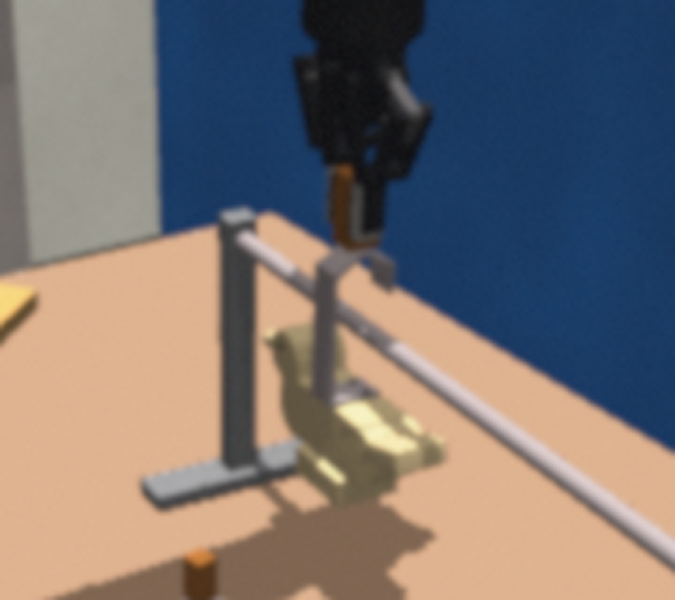

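The rail runs under the hook at crop (345,310), between the lip and the head. Now I'll lower it.

Emit:
apply_moves:
  series:
    - [1,0,0,6,0,0,0]
    - [1,0,0,12,0,0,0]
    - [1,0,0,18,0,0,0]
    - [1,0,0,24,0,0,0]
    - [1,0,0,30,0,0,0]
    - [1,0,0,35,0,0,0]
    - [1,0,0,39,0,0,0]
    - [1,0,0,42,0,0,0]
    - [1,0,0,42,0,0,0]

```text
time_s: 6.2
position: [0.6272, 0.101, 0.2344]
orientation: [-0.0, 0.031, 1.0, -0.0]
wrist_force: [0.2, -1.0, -4.3]
finger_gap: 0.275
grasp_force: 60.0
```

Emit:
apply_moves:
  series:
    - [1,0,0,1,0,0,0]
    - [1,0,0,2,0,0,0]
    - [1,0,0,3,0,0,0]
    - [1,0,0,3,0,0,0]

```text
time_s: 6.6
position: [0.628, 0.101, 0.2333]
orientation: [0.002, 0.031, 1.0, 0.0]
wrist_force: [0.0, 0.1, 1.0]
finger_gap: 0.27
grasp_force: 60.6
```

It's resting on the rail: the force went from -4.3 to +1.0 N. I'll slide it right now.

Emit:
apply_moves:
  series:
    - [1,0,-4,0,0,0,0]
    - [1,0,-14,0,0,0,0]
    - [1,0,-28,0,0,0,0]
    - [1,0,-42,0,0,0,0]
    - [1,0,-56,0,0,0,0]
    - [1,0,-70,0,0,0,0]
    - [1,0,-84,0,0,0,0]
    - [1,0,-98,0,0,0,0]
    - [1,0,-110,0,0,0,0]
    - [1,0,-115,0,0,0,0]

```text
time_s: 7.6
position: [0.6212, -0.0145, 0.233]
orientation: [0.002, 0.031, 1.0, 0.001]
wrist_force: [4.3, 6.4, 2.2]
finger_gap: 0.275
grasp_force: 60.7
```

Emit:
apply_moves:
  series:
    - [1,0,-4,-0.5,0,0,0]
    - [1,0,-14,-0.5,0,0,0]
    - [1,0,-28,-0.5,0,0,0]
    - [1,0,-42,-0.5,0,0,0]
    - [1,0,-56,-0.5,0,0,0]
    - [1,0,-70,-0.5,0,0,0]
    - [1,0,-84,-0.5,0,0,0]
    - [1,0,-98,-0.5,0,0,0]
    - [1,0,-110,-0.5,0,0,0]
    - [1,0,-114,-0.5,0,0,0]

```text
time_s: 8.6
position: [0.6138, -0.1278, 0.2331]
orientation: [0.001, 0.031, 1.0, 0.001]
wrist_force: [4.6, 5.3, 2.8]
finger_gap: 0.271
grasp_force: 60.8
```

```bash
python3 - <<'E'
from rig import *
from go import *
s=state();print(s['time_s'],s['position'],s['wrist_force'],s['ft_torque'])
F={n:grab_frame(n) for n in('side','wrist','top')};pickle.dump(F,open('F5.pkl','wb'))
a=cv2.resize(F['side']['img'][110:300,300:500],(400,380),interpolation=cv2.INTER_CUBIC)
b=cv2.resize(F['top']['img'][90:185,300:400],(400,380),interpolation=cv2.INTER_CUBIC)
w=F['wrist']['img'][0:220]
w=cv2.resize(w,(640,220));w=np.pad(w,((0,0),(80,80),(0,0)))
cv2.imwrite('pics/c5.png',np.vstack([np.hstack([a,cv2.convertScaleAbs(b,alpha=1.5)]),w])[...,::-1])
E
```

```text
8.6 [ 0.61380931 -0.12778121  0.23314373] [4.61148795 5.27167319 2.7873526 ] [ 1.21969116 -0.98960446 -0.01875308]
```

View pics/c5.png

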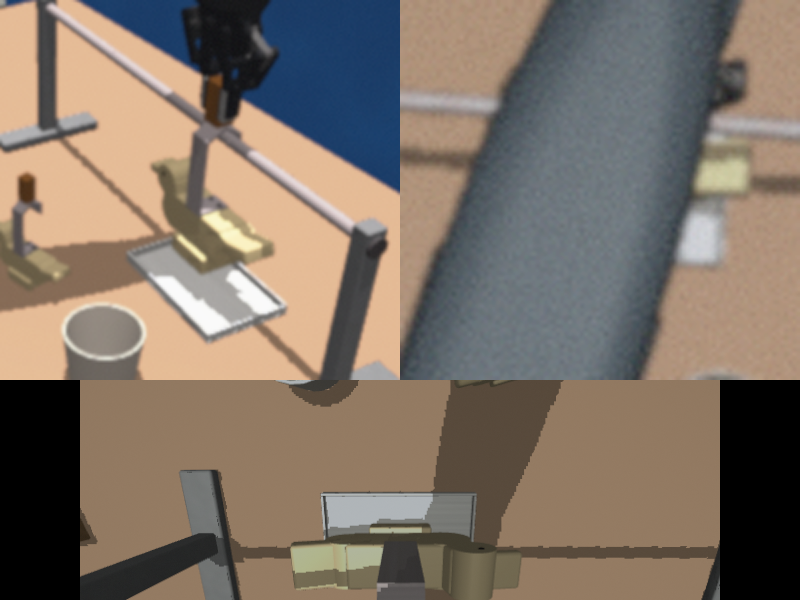

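The wrist crop shows the tray's near edge from column 243 to 395 (full-image columns, row ~113), the foot's edge at 290–350 (row ~147), and the hanger stem around column 322. The hanger is already almost centred; now I'll measure it exactly.

```bash
python3 - <<'E'
from go import *
F=pickle.load(open('F5.pkl','rb'));f=F['wrist'];S=F['side']
h=cv2.cvtColor(f['img'],cv2.COLOR_RGB2HSV).astype(int)
for r in(120,130):
    row=h[r,:,1];x=[i for i in range(225,415) if row[i]<50];print('tray',r,x[0],x[-1])
    print(onz(f,[[x[0],r],[x[-1]+1,r]],.007))
print('rows col 320',[(r,h[r,320].tolist()) for r in range(108,172,3)])
for r in(146,149,152):
    print('foot',r,[(c,h[r,c].tolist()) for c in list(range(284,296,2))+list(range(344,356,2))])
for r in(175,190,205): print('stem',r,''.join('s' if h[r,c,1]<55 else '.' for c in range(280,366)))
# predicted pixels for a grip at TCP
P=np.array([.6138,-.1278,.2483])
for n,o in(('foot L',(-.025,.03,-.195)),('foot R',(-.025,-.03,-.195)),('apex',(-.02,0,-.06))):
    print(n,proj(f,P+o[0]*ex+o[1]*ey+[0,0,o[2]]))
E
```

```text
tray 120 241 396
[[ 0.5665727  -0.21419522  0.007     ]
 [ 0.57747353 -0.04133255  0.007     ]]
tray 130 242 395
[[ 0.57759775 -0.21462706  0.007     ]
 [ 0.58846295 -0.04233424  0.007     ]]
rows col 320 [(108, [15, 84, 149]), (111, [15, 75, 102]), (114, [90, 7, 180]), (117, [103, 12, 184]), (120, [100, 12, 184]), (123, [101, 11, 184]), (126, [101, 11, 184]), (129, [100, 12, 184]), (132, [100, 12, 184]), (135, [103, 12, 185]), (138, [103, 12, 185]), (141, [36, 10, 125]), (144, [21, 74, 69]), (147, [22, 76, 134]), (150, [36, 35, 181]), (153, [30, 46, 106]), (156, [21, 67, 65]), (159, [22, 76, 64]), (162, [15, 9, 55]), (165, [10, 14, 56]), (168, [15, 19, 55]), (171, [10, 14, 56])]
foot 146 [(284, [42, 10, 124]), (286, [38, 8, 123]), (288, [38, 8, 124]), (290, [21, 42, 84]), (292, [21, 73, 73]), (294, [21, 70, 73]), (344, [21, 71, 72]), (346, [21, 72, 71]), (348, [21, 71, 72]), (350, [26, 21, 98]), (352, [38, 8, 122]), (354, [38, 8, 121])]
foot 149 [(284, [36, 10, 122]), (286, [40, 6, 122]), (288, [30, 17, 120]), (290, [28, 53, 177]), (292, [36, 38, 181]), (294, [36, 38, 181]), (344, [21, 70, 123]), (346, [21, 73, 123]), (348, [21, 72, 124]), (350, [22, 68, 108]), (352, [42, 11, 121]), (354, [42, 11, 121])]
foot 152 [(284, [25, 13, 114]), (286, [30, 11, 114]), (288, [30, 14, 109]), (290, [26, 53, 159]), (292, [34, 35, 162]), (294, [33, 34, 156]), (344, [22, 71, 108]), (346, [21, 73, 109]), (348, [22, 70, 109]), (350, [22, 69, 93]), (352, [30, 15, 101]), (354, [26, 22, 93])]
stem 175 sssssssssssssssssssssssssssssssssssssssssssssssssssssssssss...........................
stem 190 ...................sssssssssssssssssssssssssssssssssssssssssss........................
stem 205 ................sssssssssssssssssssssssssssssssssssssssssssssssss.....................
foot L [[351.61375833 142.34828627]]
foot R [[291.07384255 142.39649421]]
apex [[321.50796558 190.60622821]]
```

Emit:
apply_moves:
  series:
    - [1,-1,-1,0,0,0,0]
    - [1,-2,-2,0,0,0,0]
    - [1,-2,-2,0,0,0,0]
    - [1,-2,-2,0,0,0,0]

```text
time_s: 9.15
position: [0.6146, -0.1293, 0.2327]
orientation: [-0.0, 0.031, 1.0, 0.0]
wrist_force: [0.4, 4.2, 5.4]
finger_gap: 0.277
grasp_force: 61.2
```

```bash
python3 - <<'E'
from rig import *
from go import *
s=state();print(s['time_s'],s['position'],s['wrist_force'])
f=grab_frame('wrist');S=grab_frame('side')
a=cv2.resize(S['img'][130:260,350:450],(461,600),interpolation=cv2.INTER_CUBIC)
cv2.imwrite('pics/c6.png',a[...,::-1])
E
```

```text
9.15 [ 0.61461168 -0.12926332  0.23268434] [0.4492408  4.24182977 5.39144439]
```

View pics/c6.png

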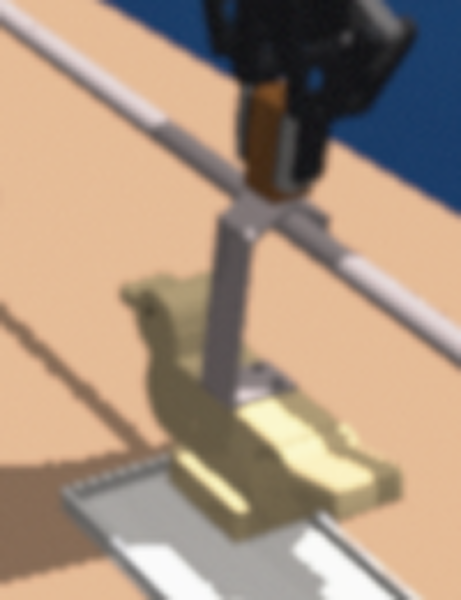

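The hook sits centred over the rail, and the foot is over the tray. I'll ease the pressing, then open.

Emit:
apply_moves:
  series:
    - [1,0,0,-0.6,0,0,0]
    - [0.95,0,0,-0.6,0,0,0]
    - [0.7,0,0,-0.6,0,0,0]
    - [0.4,0,0,-0.6,0,0,0]
    - [0.2,0,0,-0.6,0,0,0]
    - [0,0,0,-0.6,0,0,0]
    - [0,0,0,-0.6,0,0,0]
    - [0,0,0,-0.6,0,0,0]

```text
time_s: 10.05
position: [0.6149, -0.1299, 0.2328]
orientation: [-0.0, 0.031, 1.0, -0.0]
wrist_force: [-0.3, 0.3, -0.2]
finger_gap: 1.004
grasp_force: 0.0
```

```bash
cat > m.py <<'E'
from rig import *
from go import *
s=state();print(s['time_s'],s['position'],s['wrist_force'])
f=grab_frame('wrist');S=grab_frame('side');pickle.dump((f,S),open('F7.pkl','wb'))
h=cv2.cvtColor(f['img'],cv2.COLOR_RGB2HSV).astype(int)
for r in(120,130):
    x=[i for i in range(225,415) if h[r,i,1]<50];p=onz(f,[[x[0],r],[x[-1]+1,r]],.007).mean(0);p=p-[.6188,-.0397,0];print('tray rack-y',p@ey,x[0],x[-1])
for r in(146,149,152):
    x=[c for c in range(280,362) if h[r,c,1]>30 and h[r,c,0]<45];p=onz(f,[[x[0],r],[x[-1]+1,r]],.05);print('foot',r,x[0],x[-1],(p.mean(0)-[.6188,-.0397,0])@ey)
m=np.zeros(h.shape[:2],bool);m[180:400,290:360]=((h[...,1]>120)&(h[...,0]<20))[180:400,290:360]
m,q,c=big(m);print('grip',q,c)
E
python3 m.py
```

```text
10.05 [ 0.6149426  -0.12986722  0.23284108] [-0.32974591  0.28439904 -0.22511369]
tray rack-y -0.09061447658087321 243 398
tray rack-y -0.09117851743272998 243 397Traceback (most recent call last):
  File "m.py", line 9, in <module>
    x=[c for c in range(280,362) if h[r,c,1]>30 and h[r,c,0]<45];p=onz(f,[[x[0],r],[x[-1]+1,r]],.05);print('foot',r,x[0],x[-1],(p.mean(0)-[.6188,-.0397,0])@ey)
                                                                           ~^^^
IndexError: list index out of range
```

Emit:
apply_moves:
  series:
    - [0,0,0,-10,0,0,0]
    - [0,0,0,-30,0,0,0]
    - [0,0,0,-60,0,0,0]
    - [0,0,0,-90,0,0,0]
    - [0,40,0,-100,0,0,0]
    - [0,80,0,-100,0,0,0]
    - [0,120,0,-100,0,0,0]
    - [0,150,0,-100,0,0,0]
    - [0,150,0,-100,0,0,0]

```text
time_s: 11.05
position: [0.4623, -0.1198, 0.3351]
orientation: [0.001, 0.031, 1.0, -0.0]
wrist_force: [1.0, -1.0, 0.3]
finger_gap: 1.001
grasp_force: 0.0
```

```bash
python3 - <<'E'
from rig import *
from go import *
s=state();print(s['time_s'],s['position'],s['wrist_force'])
f=grab_frame('wrist');S=grab_frame('side');pickle.dump((f,S),open('F7.pkl','wb'))
a=cv2.resize(S['img'][110:300,330:480],(316,400),interpolation=cv2.INTER_CUBIC)
w=cv2.resize(f['img'],(484,303));w=np.pad(w,((0,97),(0,0),(0,0)))
cv2.imwrite('pics/c7.png',np.hstack([a,w])[...,::-1])
E
```

```text
11.05 [ 0.46225912 -0.11984238  0.33510964] [ 1.03111744 -0.97278877  0.2865031 ]
```

View pics/c7.png

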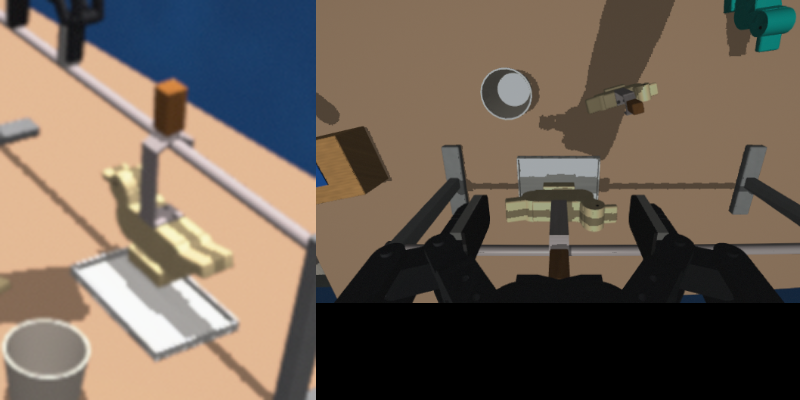

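The duck hangs free on the rail, over the tray and level, and the small duck still stands at wrist crop (625,98). Now I'll measure the centring numerically and check that it's still.

```bash
cat > m.py <<'E'
from rig import *
from go import *
C=np.array([.6188,-.0397,0])
for k in range(3):
    f=grab_frame('wrist');h=cv2.cvtColor(f['img'],cv2.COLOR_RGB2HSV).astype(int)
    for r in(212,220,228):
        x=[i for i in range(250,400) if h[r,i,1]<45 and h[r,i,2]>60];p=onz(f,[[x[0],r],[x[-1]+1,r]],.007);print('tray',r,x[0],x[-1],np.linalg.norm(p[0]-p[1]).round(4),((p.mean(0)-C)@ey).round(4))
    m=np.zeros(h.shape[:2],bool);m[320:385,295:350]=((h[...,1]>120)&(h[...,0]<22))[320:385,295:350]
    m,q,c=big(m);print('grip',q,c,((onz(f,[c],.25)[0]-C)@ey).round(4))
    for r in(240,243,246,249):
        x=[i for i in range(285,360) if h[r,i,1]>30 and h[r,i,0]<40];print('foot',r,(x[0],x[-1],((onz(f,[[x[0],r],[x[-1]+1,r]],.05).mean(0)-C)@ey).round(4)) if x else 0)
S=grab_frame('side');T=grab_frame('top')
for f,b in((S,(390,140,430,180)),(T,(335,90,390,150))):
    h=cv2.cvtColor(f['img'],cv2.COLOR_RGB2HSV).astype(int);m=np.zeros(h.shape[:2],bool);x0,y0,x1,y1=b
    m[y0:y1,x0:x1]=((h[...,0]<20)&(h[...,1]>150 if f is S else h[...,1]>135)&(h[...,2]<190))[y0:y1,x0:x1]
    try: m,q,c=big(m);p=onz(f,[c],.247 if f is S else .265)[0];print(q,c,p,(p-C)@ey)
    except Exception as e: print(e)
print(state()['time_s'])
E
python3 m.py
```

```text
tray 212 265 375 0.1724 -0.0918
tray 220 266 375 0.1724 -0.091
tray 228 266 375 0.1739 -0.091
grip [ 308  327   28   42 1042] [321.3646833  347.62667946] -0.0901
foot 240 0
foot 243 (301, 341, np.float64(-0.0901))
foot 246 (300, 342, np.float64(-0.0901))
foot 249 (300, 342, np.float64(-0.0901))
tray 212 265 375 0.1722 -0.0917
tray 220 266 375 0.1722 -0.0909
tray 228 266 375 0.1737 -0.0909
grip [ 308  327   29   42 1047] [321.36007641 347.59121299] -0.0901
foot 240 0
foot 243 (301, 341, np.float64(-0.0901))
foot 246 (300, 341, np.float64(-0.0908))
foot 249 (300, 342, np.float64(-0.0901))
tray 212 265 375 0.172 -0.0916
tray 220 266 375 0.172 -0.0908
tray 228 266 375 0.1735 -0.0908
grip [ 308  327   28   42 1040] [321.30673077 347.5875    ] -0.0901
foot 240 0
foot 243 (301, 341, np.float64(-0.09))
foot 246 (300, 342, np.float64(-0.09))
foot 249 (300, 342, np.float64(-0.09))
[404 151  14  22 244] [409.87704918 161.6147541 ] [ 0.61248571 -0.13038107  0.247     ] -0.09089816084271421
attempt to get argmax of an empty sequence
11.4
```

It's centred to about 1 mm, upright and still. I'll let it settle for a second, then hand in.

Emit:
apply_moves:
  series:
    - [0,0,0,-20,0,0,0]
    - [0,0,0,-20,0,0,0]
    - [0,0,0,-20,0,0,0]
    - [0,0,0,-20,0,0,0]
    - [0,0,0,-20,0,0,0]
    - [0,0,0,-20,0,0,0]
    - [0,0,0,-20,0,0,0]
    - [0,0,0,-20,0,0,0]
    - [0,0,0,-20,0,0,0]
    - [0,0,0,-20,0,0,0]

```text
time_s: 12.4
position: [0.4653, -0.1204, 0.3529]
orientation: [0.0, 0.031, 1.0, -0.0]
wrist_force: [-0.8, -0.2, -0.4]
finger_gap: 1.002
grasp_force: 0.0
```

```bash
python3 m.py | tail -3; python3 -c "
from rig import *
print(close_job())"
```

```text
[404 150  14  23 239] [410.20502092 161.57740586] [ 0.61317582 -0.1306089   0.247     ] -0.09108270443628423
attempt to get argmax of an empty sequence
12.65
the job is handed in; nothing more can be done
None
```

The large duck now hangs freely and still on the rail, centred over the small drip tray to about 1 mm by my camera measurements; it was hooked on about 230 mm left of the tray's middle and slid right, the small duck was left standing, and the job was handed in at about 12.7 s (no verdict was shown).

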